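# Level the battery tray and keep the spirit level pressed

### The job

The tilting battery tray must stand true before cells are topped up on it: lay the spirit level on the tray's mat, lengthwise in line with the tray, and then turn the wing knob of the levelling foot until the bubble sits centred between its two lines. Finish by pressing the level down flat onto the mat with the fingers, with a push of about a kilo, and stay there still pressing it with the bubble centred, so that I can nip up the lock nut. Do not press the round release button, and leave the loose parts on the counter where they lie.

Things in the scene. Friction and masses are not known exactly. Their poses are not given: they have to be found in the camera images.
- level_mid (a point): centre (half-way up) of the loose pocket spirit level, an aluminium bar 120 x 24 x 28 mm high, 0.14 kg; x along it, z up. A pale green vial 46 mm long lies in an open recess in the middle of its top; the flat top faces 24 to 60 mm either side of the middle are the full 28 mm high. It starts on the counter and may lie on the tray either way round.
- bubble (a joint): position (m) of the white bubble, 14 mm long, along the level's own x; 0 = centred between two dark lines that stand 9.5 mm either side of the middle (2.5 mm past each end of the centred bubble). It goes to the higher end, 9 mm per degree of tilt, 14.5 mm at most, and takes about 0.7 s to settle.
- tray_mid (a point): centre of the top of the black mat in the steel tray, about 36 mm above the counter; x along the tray towards its levelling foot, z up. The mat is 192 x 142 mm, its rim stands 12 mm above it. The tray is hinged at its -x end, 110 mm from here (pin along y), and its +x end rides on the foot's screw. At the start the foot end hangs 0.5 to 1.1 degrees low.
- foot_grip (a point): centre of the black wing grip on the foot's upright screw, 135 mm past tray_mid, 83 mm above the counter: a bar 56 mm long (x), 13 thick (y), 28 high (z), clear all round. It turns in place, stiffly (0.1 N m), and stays put. Clockwise from above raises the foot end: the bubble of a level laid along the tray moves 3.35 mm per radian. End stops lie over 1.9 rad past level.
- release_top (a point): top of the round push button (28 mm wide, on a dark box at the side of the tray's hinge end, 46 mm above the counter) that releases the tray. Not to be pressed.
- spanner: loose steel combination spanner, 150 mm long, 8 mm thick, lying on the counter; origin under its middle. Leave alone.
- adapter: loose brass top-post adapter, a tapered sleeve 26 mm wide, 21 mm high; origin under its centre. Leave alone.
- cover: loose grey bakelite terminal cover, 70 x 36 x 26 mm; origin under its centre. Leave alone.
- offcut: loose copper bus bar offcut, 72 x 25 x 6 mm; origin under its centre. Leave alone.

How it is judged:
By the outcome, as a careful person would: the job done as asked, in the order asked, and still so for the second after the job is handed in, while the arm keeps its last pose, push and grip.
It also fails if it takes over 67 s, if anything falls off the work surface, if the arm or the gripper's body presses on something with over 40 N, if the wrist force passes 120 N, or if a joint passes its speed limit or range.

### The arm

A 7-joint arm with a two-finger parallel gripper is mounted at the origin on the work surface. World frame = base frame: x ahead of the robot, y to its left, z up, the work surface at z = 0. Lengths are in m, angles in rad, forces in N, time in s.
With the tool pointing down it reaches from about 0.425 to 1.025 m from the base axis. Payload 9.4 kg.
Tool frame: the origin (TCP) lies midway between the tips of the shut fingers; the grasp point (between the pads) lies 19 mm behind it; z points along the fingers, y is the direction in which the jaws open and shut (so a half turn about z gives the same grasp; the last joint's range is limited). The gripper opens to 85 mm and grips with 20 to 120 N. Pads are 22 mm wide; open, the fingers measure 114 mm over their backs; the gripper's body (76 mm by 85 mm) begins 54 mm behind the grasp point. The pads swing forward as they close: fully open they stand 13 mm farther back than shut.
Start: joints at [-1.422, 0.599, -0.003, 1.599, 0.002, 0.943, -0.08], TCP at [0.162, 0.707, 0.231] pointing down, gripper open.
Joint ranges: [-2.57, 2.57], [-0.35, 1.97], [-1.29, 1.29], [0.11, 2.56], [-1.05, 4.19], [0.11, 1.86], [-2.63, 2.63]. Speed limits (rad/s): [2.22, 2.22, 3.01, 3.01, 3.14, 3.14, 3.14].

### API

Orientations are given as a 3x3 rotation matrix whose columns are the frame's x, y, z axes.
In Python, from rig import ctrl gives the robot as it stands.
- The arm moves only by the tool arm_command, never from a script. Its argument "deltas" is one flat list of numbers, 7 for each row, row after row: the turn, a rotation vector about the tool's x, y, z in rad, then the shift along the tool's x, y, z in m, then the opening, from 0 (shut) to 1 (fully open). A call has 1 to 8 rows; each row is the pose to reach, as a shift and turn from the pose commanded when the call began, along the tool's axes at that moment; what a row does not reach only later rows make up. A row lasts 1/12 s, in which the tool goes at most 41.7 mm and 7.16 degrees, less where a joint would pass 70% of its speed; a pose out of reach is approached as far as the arm can. A call with a gripper value outside its range is refused whole. The fingers move at their own pace and stop on an object; the grip force is fixed at half the most. Time passes only in rows, so rows that repeat a pose let the fingers close. It gives the time, the measured TCP pose, the force and the opening at its end, in the units of the state.
- ctrl.sense(): the state, without advancing time (a new reading comes with each control period).
- ctrl.capture(name): name is "scene" or "side" or "wrist"; returns a dict with "img" (480x640x3 uint8, blue, green, red), "z_map" (480x640 float32, m along the optical axis (not along the pixel's ray), 0 where there is no reading), "intrinsics" (3x3 intrinsics, pixels), "xyz" and "rotation" of the camera in the world. Camera axes: x right, y down, z forward; pixel columns grow to the right and rows downward; lengths in m; the calibration is good to about 2 mm. A picture is of the moment at which its call begins.
- ctrl.hand_in(): hands the job in, once; it reports no verdict.
The state is a dict: "t": time; "joint_pos": joint angles; "joint_vel": joint speeds; "joint_efforts": joint torques, N m; "position": TCP position; "ee_rot": TCP orientation; "contact_force": force on the tool from outside, world axes, zero at the start; "ft_torque": the same for the moment, N m; "gripper_width": finger opening in m.
Only numpy, scipy, OpenCV 4.12 (cv2) and the standard library are available. Lean on these libraries where they do the work, as an engineer would, in place of code of your own. Each camera call takes 0.05 s, during which the arm holds its last target. There are 200 camera calls.

## Working session

There is one attempt and no reset: what is moved stays moved. The work goes in short steps, Python scripts to look and compute and a tool call to move; the robot and the scene stay as the last step left them, time stands still between calls to the robot, and variables do not carry over. Pictures are saved under pics/ and viewed, about 8 in all and at most 12, crops included, and the job is handed in when it is done.

Besides the shell and the picture viewer there is one more tool, called after "Request:" by a JSON object that holds its "op" and its "data". arm_command: Moves the arm, as the interface text tells. Its arguments: {"type":"object","properties":{"deltas":{"type":"array","items":{"type":"number"}}},"required":["deltas"]}

```bash
mkdir -p pics; ls; cat > h.py <<'E'
import numpy as np, cv2
from rig import ctrl
def cap(n,save=None):
    c=ctrl.capture(n)
    if save: cv2.imwrite('pics/'+save+'.png',c['img'])
    return c
def pts(c,uv):
    "depth points"
    K=c['intrinsics'];uv=np.atleast_2d(uv).astype(int)
    z=c['z_map'][uv[:,1],uv[:,0]]
    r=np.c_[uv,np.ones(len(uv))]@np.linalg.inv(K).T*z[:,None]
    return r@np.array(c['rotation']).T+c['xyz']
def onplane(c,uv,h):
    uv=np.atleast_2d(uv).astype(float)
    r=np.c_[uv,np.ones(len(uv))]@np.linalg.inv(c['intrinsics']).T@np.array(c['rotation']).T
    o=np.array(c['xyz']);return o+r*((h-o[2])/r[:,2])[:,None]
def st():
    s=ctrl.sense();np.set_printoptions(precision=4,suppress=True)
    print(s['t'],s['position'],s['contact_force'],s['gripper_width']);print(np.array(s['ee_rot']),np.array(s['joint_pos']));return s
E
python3 - <<'E'
from h import *
st()
a=cap('scene','a');b=cap('side','b')
for c in(a,b): print(c['xyz'],np.array(c['rotation']).tolist(),c['intrinsics'].tolist())
E
```

```text
pics
0.0 [0.1622 0.7061 0.2304] [-0.3543  0.7712 -0.2503] 0.08569993029502398
[[-0.9746  0.2239 -0.0002]
 [ 0.2239  0.9746 -0.0015]
 [-0.0001 -0.0016 -1.    ]] [-1.4217  0.6001 -0.0026  1.6001  0.0018  0.9429 -0.0798]
[ 1.1323 -0.3167  0.6235] [[0.5313090997947549, 0.5374492218807707, -0.6548732506180421], [0.847081315942367, -0.3487045943254672, 0.40107150245019807], [-0.012801744280953853, -0.7678238338291312, -0.6405331182283236]] [[469.8732740988663, 0.0, 317.7326961543582], [0.0, 469.8732740988663, 241.62747741306524], [0.0, 0.0, 1.0]]
[0.3491 0.6302 0.7522] [[-0.9404987069925127, -0.255486279342174, 0.22402888923820552], [-0.33918626452754436, 0.6663494455569994, -0.6640264259513546], [0.020368114818564525, -0.7005035171030706, -0.7133582286796485]] [[518.6580183453679, 0.0, 322.1696262202034], [0.0, 518.6580183453679, 240.6050515749126], [0.0, 0.0, 1.0]]
```

View pics/a.png

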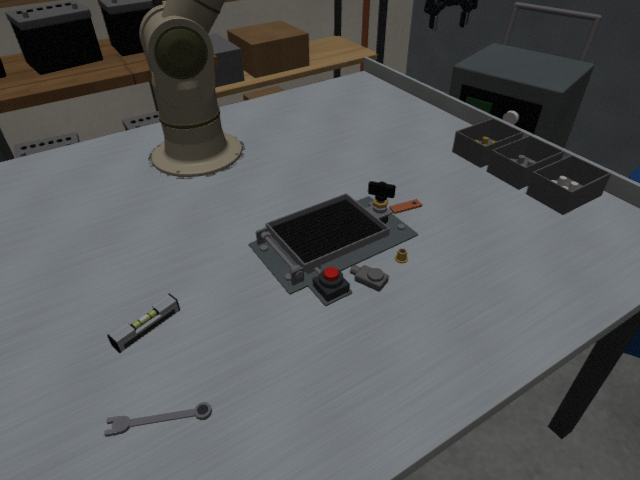

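View pics/b.png

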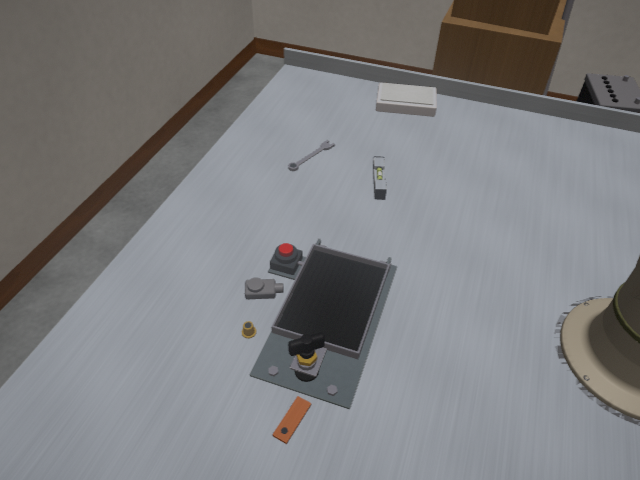

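Scene view: level at about (145,322), tray centre (325,230), wing grip (381,190), red button (331,274), spanner (160,418), all clear of each other. Side view: level (380,178), mat (334,298), wing (307,345), button (286,250), with the same layout.

```bash
python3 - <<'E'
from h import *
np.set_printoptions(precision=4,suppress=True)
for n,lev,mat,wing,btn in(('scene',(100,285,190,360),(265,190,395,270),(362,176,402,202),(318,262,345,284)),('side',(365,148,395,205),(272,245,392,355),(283,330,330,358),(274,238,300,260))):
    c=cap(n)
    def box(b):
        u,v=np.meshgrid(range(b[0],b[2]),range(b[1],b[3]));uv=np.c_[u.ravel(),v.ravel()]
        return uv,pts(c,uv),c['img'][uv[:,1],uv[:,0]].astype(int)
    def rect(P):
        r=cv2.minAreaRect(P[:,:2].astype(np.float32)*1000);q=cv2.boxPoints(r)
        e=[q[1]-q[0],q[2]-q[1]];l=max(e,key=np.linalg.norm)
        return np.array(r[0]),np.array(r[1]),np.degrees(np.arctan2(l[1],l[0]))
    print(n)
    uv,P,C=box(lev);m=(P[:,2]>.022)&(P[:,2]<.034);print('level',m.sum(),rect(P[m]),np.median(P[m],0))
    g=m&(C[:,1]>C[:,0]+35);print(' vial',g.sum(),P[g].mean(0))
    uv,P,C=box(mat);m=(C.max(1)<45)&(P[:,2]>.026)&(P[:,2]<.042);
    im=np.zeros((480,640),np.uint8);im[uv[m][:,1],uv[m][:,0]]=255
    k=max(cv2.findContours(im,0,1)[0],key=cv2.contourArea)[:,0]
    Q=onplane(c,k,np.median(P[m][:,2]));print('mat',m.sum(),np.median(P[m][:,2]),rect(Q))
    uv,P,C=box(wing);m=(P[:,2]>.066)&(P[:,2]<.105)&(C.max(1)<70);t=m&(P[:,2]>.092);print('wing',m.sum(),P[m].mean(0),t.sum(),P[t][:,2].mean(),rect(P[t]))
    uv,P,C=box(btn);m=C[:,2]>C[:,1]+60;m&=P[:,2]>.03;print('btn',P[m].mean(0))
E
```

```text
scene
level 712 (array([ 528.7245, -292.5856]), array([ 28.1716, 122.6704]), np.float32(-70.95101)) [ 0.531  -0.2995  0.0265]
 vial 70 [ 0.5303 -0.2915  0.0245]
mat 4543 0.03417602330517788 (array([497.0415,  94.6046]), array([142.4426, 193.3463]), np.float32(-89.86604))
wing 389 [0.5107 0.2184 0.0847] 118 0.0954423777483114 (array([508.8055, 219.8317]), array([54.31  , 18.5107]), np.float32(38.940952))
btn [0.6285 0.0178 0.0488]
side
level 319 (array([ 528.6599, -294.369 ]), array([ 23.9822, 127.0374]), np.float32(-72.49281)) [ 0.5274 -0.2859  0.0273]
 vial 27 [ 0.5299 -0.2935  0.0258]
mat 3705 0.0341368172355595 (array([503.8298, 110.1421]), array([128.5214, 130.3227]), np.float32(-89.43245))
wing 628 [0.5056 0.2256 0.0881] 314 0.096027746613942 (array([507.1959, 222.1487]), array([55.5337, 18.8323]), np.float32(46.507236))
btn [0.627  0.0192 0.0496]
```

```bash
cat >> h.py <<'E'
from scipy.spatial.transform import Rotation as Ro
def go(x,y,z,yaw,s=None):
    "deltas to reach tool-down pose with tool y at world angle yaw (deg)"
    s=s or ctrl.sense();R=np.array(s['ee_rot']);a=np.radians(yaw)
    yy=np.array([np.cos(a),np.sin(a),0]);zz=np.array([0,0,-1.]);G=np.c_[np.cross(yy,zz),yy,zz]
    rv=Ro.from_matrix(R.T@G).as_rotvec();d=R.T@(np.array([x,y,z])-s['position'])
    print('delta',np.round(np.r_[rv,d],4).tolist())
E
python3 - <<'E'
from h import *
go(.40,.52,.28,60)
E
```

```text
delta [-0.001, 0.0003, 0.2979, -0.2734, -0.1284, -0.0491]
```

Request:
{"op": "arm_command", "data": {"deltas": [0,0,0.298,-0.273,-0.128,-0.049,1,0,0,0.298,-0.273,-0.128,-0.049,1,0,0,0.298,-0.273,-0.128,-0.049,1,0,0,0.298,-0.273,-0.128,-0.049,1,0,0,0.298,-0.273,-0.128,-0.049,1,0,0,0.298,-0.273,-0.128,-0.049,1,0,0,0.298,-0.273,-0.128,-0.049,1,0,0,0.298,-0.273,-0.128,-0.049,1]}}

```text
t: 0.87
position: [0.4061, 0.5155, 0.2816]
ee_rot: [[-0.862, 0.507, 0.004], [0.507, 0.862, -0.001], [-0.004, 0.001, -1.0]]
contact_force: [2.0, -1.0, 0.2]
gripper_width: 0.0857
```

```bash
python3 - <<'E'
from h import *
st()
go(.57,.22,.30,30)
E
```

```text
0.8667 [0.4061 0.5155 0.2816] [ 2.0363 -0.9771  0.1869] 0.08570296327478406
[[-0.8622  0.5066  0.0036]
 [ 0.5066  0.8622 -0.0012]
 [-0.0037  0.0008 -1.    ]] [-1.0574  0.467   0.098   1.7187 -0.0494  0.9573  0.0981]
delta [0.0018, 0.0034, 0.5159, -0.2911, -0.1718, -0.0175]
```

Request:
{"op": "arm_command", "data": {"deltas": [0,0,0.516,-0.291,-0.172,-0.018,1,0,0,0.516,-0.291,-0.172,-0.018,1,0,0,0.516,-0.291,-0.172,-0.018,1,0,0,0.516,-0.291,-0.172,-0.018,1,0,0,0.516,-0.291,-0.172,-0.018,1,0,0,0.516,-0.291,-0.172,-0.018,1,0,0,0.516,-0.291,-0.172,-0.018,1,0,0,0.516,-0.291,-0.172,-0.018,1]}}

```text
t: 1.53
position: [0.5637, 0.229, 0.2982]
ee_rot: [[-0.507, 0.862, 0.0], [0.862, 0.507, 0.0], [0.0, 0.0, -1.0]]
contact_force: [1.5, -0.2, -0.7]
gripper_width: 0.0856
```

```bash
python3 - <<'E'
from h import *
st()
c=cap('wrist','w1');print(c['xyz'],np.array(c['rotation']).tolist())
go(.56,-.07,.25,18.5)
E
```

```text
1.5333 [0.5637 0.229  0.2982] [ 1.5045 -0.1787 -0.6776] 0.08562704567606982
[[-0.5067  0.8621  0.    ]
 [ 0.8621  0.5067  0.    ]
 [ 0.      0.0001 -1.    ]] [-0.6723  0.3975  0.2741  1.8135 -0.1294  0.9479  0.1885]
[0.5278 0.2933 0.441 ] [[0.8619615265020403, 0.4854704688893352, 0.14608473796614888], [0.5069736944134097, -0.8254025354775603, -0.24837135019971635], [1.75727170062463e-06, 0.2881476674616342, -0.9575859866003305]]
delta [0.0017, 0.0054, 0.1983, -0.2465, -0.1514, 0.0503]
```

View pics/w1.png

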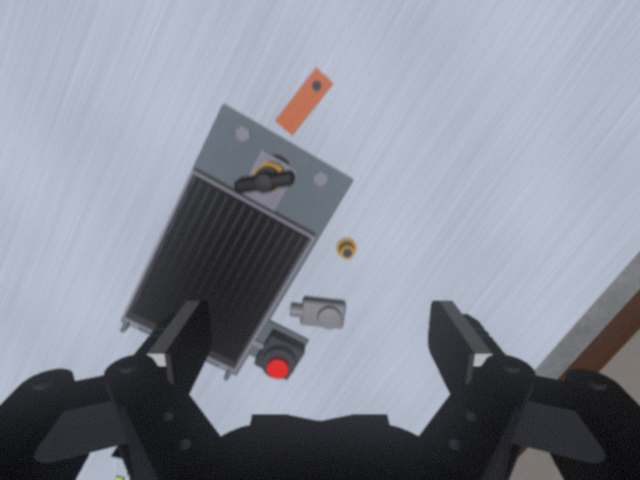

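Wrist view: the tray's foot-end rim runs from (197,173) to (313,237), the left long rim from (197,173) to (128,330), the wing is at (265,181) and the button at (277,368).

```bash
python3 - <<'E'
from h import *
np.set_printoptions(precision=4,suppress=True)
c=cap('wrist')
u,v=np.meshgrid(range(110,345),range(100,400));uv=np.c_[u.ravel(),v.ravel()]
P=pts(c,uv);C=c['img'][uv[:,1],uv[:,0]].astype(int)
# rim + mat region: height 0.03..0.055
m=(P[:,2]>.028)&(P[:,2]<.06)
def big(m):
    im=np.zeros((480,640),np.uint8);im[uv[m][:,1],uv[m][:,0]]=255
    im=cv2.morphologyEx(im,cv2.MORPH_OPEN,np.ones((7,7)))
    return max(cv2.findContours(im,0,1)[0],key=cv2.contourArea)[:,0]
mm=(C.max(1)<60)&(P[:,2]>.026)&(P[:,2]<.042);k=big(mm)
print('matz',np.median(P[mm][:,2]))
Q=onplane(c,k,.035)[:,:2]
# far edge & long left edge in local coords, with angle guess
print(onplane(c,[(197,173),(313,237),(128,330),(237,372)],.046))
for a in(84,85,86,87,88,89,90):
    e=np.array([np.cos(np.radians(a)),np.sin(np.radians(a))]);n=np.array([-e[1],e[0]])
    x=Q@e;y=Q@n;print(a,x.max(),y.min(),y.max(),(y>y.max()-.002).sum(),(x>x.max()-.002).sum(),(y<y.min()+.002).sum())
t=(P[:,2]>.088)&(P[:,2]<.105)&(C.max(1)<90)
r=cv2.minAreaRect(P[t][:,:2].astype(np.float32)*1000);print('wing',t.sum(),r,P[t].mean(0))
b=(C[:,2]>C[:,1]+90)&(uv[:,1]>340);print('btn',P[b].mean(0))
E
```

```text
matz 0.0348374036969375
[[ 0.4464  0.1761  0.046 ]
 [ 0.5876  0.1756  0.046 ]
 [ 0.4523 -0.0372  0.046 ]
 [ 0.5925 -0.0255  0.046 ]]
84 0.22211812845736958 -0.5764855390567066 -0.434200419984363 12 8 12
85 0.2130740685649835 -0.5774291500550439 -0.43677380573042934 13 7 12
86 0.20396510424721764 -0.5781968705405927 -0.43921414594414737 14 8 12
87 0.19479401018284392 -0.5787884666582559 -0.4415206972742478 18 8 16
88 0.18556357997595643 -0.5792807817731136 -0.4436927571228515 22 10 24
89 0.1762766253050135 -0.5796095708426222 -0.4457296638594873 28 10 40
90 0.16732239672296037 -0.5798872017924106 -0.44737362017101295 31 9 72
wing 913 ((508.3833312988281, 224.0859832763672), (55.895633697509766, 17.891094207763672), 33.03837203979492) [0.5087 0.2245 0.0965]
btn [0.6275 0.0213 0.051 ]
```

Request:
{"op": "arm_command", "data": {"deltas": [0,0,0.198,-0.246,-0.151,0.05,1,0,0,0.198,-0.246,-0.151,0.05,1,0,0,0.198,-0.246,-0.151,0.05,1,0,0,0.198,-0.246,-0.151,0.05,1,0,0,0.198,-0.246,-0.151,0.05,1,0,0,0.198,-0.246,-0.151,0.05,1,0,0,0.198,-0.246,-0.151,0.05,1,0,0,0.198,-0.246,-0.151,0.05,1]}}

```text
t: 2.3
position: [0.556, -0.0666, 0.2475]
ee_rot: [[-0.317, 0.948, -0.001], [0.948, 0.317, -0.004], [-0.003, -0.002, -1.0]]
contact_force: [-1.3, -0.4, 0.6]
gripper_width: 0.0857
```

```bash
python3 - <<'E'
from h import *
np.set_printoptions(precision=4,suppress=True)
st()
c=cap('wrist','w2')
P=pts(c,np.argwhere(np.ones((480,640)))[:,::-1]).reshape(480,640,3)
m=((P[...,2]>.021)&(P[...,2]<.036)&(np.hypot(P[...,0]-.53,P[...,1]+.293)<.08))
q=P[m];r=cv2.minAreaRect(q[:,:2].astype(np.float32)*1000);print(m.sum(),r,q.mean(0))
go(.5295,-.293,.12,18.5)
E
```

```text
2.3 [ 0.556  -0.0666  0.2475] [-1.2719 -0.4     0.5756] 0.08568001675972635
[[-0.3173  0.9483 -0.0009]
 [ 0.9483  0.3173 -0.0038]
 [-0.0033 -0.0021 -1.    ]] [-0.2392  0.3975  0.3532  1.9795 -0.1832  0.7958  0.5403]
1659 ((530.001708984375, -291.437744140625), (24.477121353149414, 122.62776947021484), 17.757719039916992) [ 0.5294 -0.2871  0.0271]
delta [-0.0013, 0.0015, 0.0022, -0.2092, -0.099, 0.1281]
```

Request:
{"op": "arm_command", "data": {"deltas": [0,0,0.009,-0.209,-0.099,0.128,1,0,0,0.009,-0.209,-0.099,0.128,1,0,0,0.009,-0.209,-0.099,0.128,1,0,0,0.009,-0.209,-0.099,0.128,1,0,0,0.009,-0.209,-0.099,0.128,1,0,0,0.009,-0.209,-0.099,0.128,1,0,0,0.009,-0.209,-0.099,0.128,1,0,0,0.009,-0.209,-0.099,0.128,1]}}

```text
t: 3.02
position: [0.531, -0.2906, 0.1181]
ee_rot: [[-0.314, 0.949, -0.003], [0.949, 0.314, -0.001], [0.0, -0.003, -1.0]]
contact_force: [-0.6, 0.6, -0.5]
gripper_width: 0.0856
```

```bash
python3 - <<'E'
from h import *
st()
go(.530,-.292,.004,18)
E
```

```text
3.0167 [ 0.531  -0.2906  0.1181] [-0.6273  0.5622 -0.4992] 0.08558492686516234
[[-0.3141  0.9494 -0.0026]
 [ 0.9494  0.3141 -0.0005]
 [ 0.0003 -0.0026 -1.    ]] [ 0.2361  0.6146  0.2551  1.9847 -0.2673  0.5762  0.9916]
delta [-0.0026, -0.0003, 0.0054, -0.0011, -0.0011, 0.1141]
```

Request:
{"op": "arm_command", "data": {"deltas": [-0.003,0,0.005,-0.001,-0.001,0.04,1,-0.003,0,0.005,-0.001,-0.001,0.08,1,-0.003,0,0.005,-0.001,-0.001,0.1,1,-0.003,0,0.005,-0.001,-0.001,0.113,1,-0.003,0,0.005,-0.001,-0.001,0.113,0.2,-0.003,0,0.005,-0.001,-0.001,0.113,0.1,-0.003,0,0.005,-0.001,-0.001,0.113,0.1,-0.003,0,0.005,-0.001,-0.001,0.113,0.1]}}

```text
t: 3.68
position: [0.5328, -0.289, 0.0088]
ee_rot: [[-0.314, 0.949, 0.005], [0.949, 0.314, -0.0], [-0.002, 0.005, -1.0]]
contact_force: [-0.6, -0.3, 0.1]
gripper_width: 0.039
```

Request:
{"op": "arm_command", "data": {"deltas": [0,0,0,0,0,0,0.1,0,0,0,0,0,0,0.1]}}

```text
t: 3.85
position: [0.5322, -0.2892, 0.0088]
ee_rot: [[-0.314, 0.95, 0.005], [0.95, 0.314, 0.0], [-0.001, 0.005, -1.0]]
contact_force: [-1.6, 1.0, 9.1]
gripper_width: 0.0222
```

```bash
python3 - <<'E'
from h import *
st()
go(.505,-.02,.20,-2)
E
```

```text
3.85 [ 0.5322 -0.2892  0.0088] [-1.6283  0.9708  9.0938] 0.022221291483409126
[[-0.3135  0.9496  0.0047]
 [ 0.9496  0.3135  0.0003]
 [-0.0012  0.0046 -1.    ]] [ 0.3     0.7743  0.1603  2.0287 -0.3299  0.3587  1.0437]
delta [0.0047, 0.0004, 0.3538, 0.264, 0.0594, -0.1913]
```

Request:
{"op": "arm_command", "data": {"deltas": [0,0,0,0,0,-0.02,0.1,0,0,0,0,0,-0.06,0.1,0,0,0.03,0.02,0.004,-0.1,0.1,0,0,0.35,0.264,0.06,-0.191,0.1,0,0,0.35,0.264,0.06,-0.191,0.1,0,0,0.35,0.264,0.06,-0.191,0.1,0,0,0.35,0.264,0.06,-0.191,0.1,0,0,0.35,0.264,0.06,-0.191,0.1]}}

```text
t: 4.52
position: [0.5101, -0.0741, 0.1784]
ee_rot: [[0.032, 0.999, 0.004], [0.999, -0.032, 0.002], [0.002, 0.004, -1.0]]
contact_force: [2.3, 1.2, -1.2]
gripper_width: 0.0224
```

Request:
{"op": "arm_command", "data": {"deltas": [0,0,0.051,0.075,0.014,-0.03,0.1,0,0,0.051,0.075,0.014,-0.03,0.1,0,0,0.051,0.075,0.014,-0.03,0.1,0,0,0.051,0.075,0.014,-0.03,0.1]}}

```text
t: 4.85
position: [0.5276, 0.0017, 0.2083]
ee_rot: [[0.076, 0.997, 0.005], [0.997, -0.076, 0.002], [0.003, 0.005, -1.0]]
contact_force: [-0.7, -1.6, -1.9]
gripper_width: 0.022
```

```bash
python3 - <<'E'
from h import *
s=st()
c=cap('wrist','w3');cap('side','s3')
np.savez('w3.npz',**{k:np.array(c[k]) for k in c})
a=cv2.imread('pics/w3.png');b=cv2.imread('pics/s3.png')[100:400,150:550]
cv2.imwrite('pics/w3b.png',np.vstack([cv2.resize(a,(533,400)),np.pad(b,((0,0),(0,133),(0,0)))[:200]]))
E
```

```text
4.85 [0.5276 0.0017 0.2083] [-0.6575 -1.5565 -1.9066] 0.021961181268761523
[[ 0.0758  0.9971  0.0053]
 [ 0.9971 -0.0758  0.0023]
 [ 0.0027  0.0051 -1.    ]] [-0.4848  0.4334  0.5245  2.0995 -0.3427  0.6849  0.1913]
```

View pics/w3b.png

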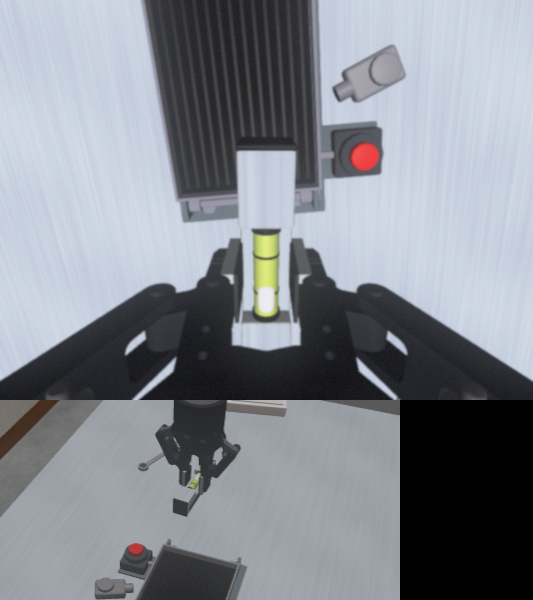

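Wrist: level is firmly held across its middle, its bubble at the near end; the tray's rims run from (175,0) to (212,240) and (375,0) to (382,230) in full-frame pixels. Fitting the mat's long edges.

```bash
python3 - <<'E'
from h import *
np.set_printoptions(precision=4,suppress=True)
c=dict(np.load('w3.npz'));g=c['img'].max(2);L=[];R=[]
for v in range(5,150,3):
    d=np.where((g[v,150:420]<75))[0]+150
    L.append((d[0],v));R.append((d[-1],v))
print(L[::12],R[::12])
for E in(L,R):
    for z in (.035,.046):
        Q=onplane(c,E,z)[:,:2]
        vx,vy,x0,y0=cv2.fitLine(Q.astype(np.float32)*1000,cv2.DIST_HUBER,0,.1,.01).ravel()
        print(z,np.degrees(np.arctan2(vy,vx)),'x at y=.09',x0+(90-y0)*vx/vy)
c['z_map'];P=pts(c,[(280,200-60),(280,40)]);print(P)
E
```

```text
[(np.int64(181), 5), (np.int64(187), 41), (np.int64(193), 77), (np.int64(199), 113), (np.int64(205), 149)] [(np.int64(368), 5), (np.int64(370), 41), (np.int64(372), 77), (np.int64(403), 113), (np.int64(375), 149)]
0.035 -89.559654 x at y=.09 439.4295
0.046 -89.55963 x at y=.09 442.70615
0.035 -89.13009 x at y=.09 579.5899
0.046 -89.130165 x at y=.09 577.9884
[[0.5023 0.0666 0.0357]
 [0.5101 0.1404 0.0351]]
```

```bash
python3 - <<'E'
from h import *
s=st();go(.510,.087,.10,0.6)
E
```

```text
4.95 [ 0.5265 -0.0019  0.2075] [-0.4822  0.1465 -1.442 ] 0.021933928590067864
[[ 0.0816  0.9967  0.0032]
 [ 0.9967 -0.0816  0.001 ]
 [ 0.0013  0.0031 -1.    ]] [-0.4798  0.4344  0.5259  2.1014 -0.3424  0.6844  0.192 ]
delta [0.0032, -0.0011, -0.0922, 0.0871, -0.024, 0.1075]
```

Request:
{"op": "arm_command", "data": {"deltas": [0,0,-0.092,0.087,-0.024,0.107,0.1,0,0,-0.092,0.087,-0.024,0.107,0.1,0,0,-0.092,0.087,-0.024,0.107,0.1,0,0,-0.092,0.087,-0.024,0.107,0.1,0,0,-0.092,0.087,-0.024,0.107,0.1,0,0,-0.092,0.087,-0.024,0.107,0.1]}}

```text
t: 5.45
position: [0.5101, 0.0853, 0.0997]
ee_rot: [[-0.008, 1.0, 0.001], [1.0, 0.008, -0.0], [-0.0, 0.001, -1.0]]
contact_force: [0.0, -1.2, -1.5]
gripper_width: 0.0222
```

```bash
python3 - <<'E'
from h import *
s=st();go(.510,.087,.046,0.6)
E
```

```text
5.45 [0.5101 0.0853 0.0997] [ 0.0426 -1.2172 -1.4659] 0.022172276984232714
[[-0.008   1.      0.0012]
 [ 1.      0.008  -0.0003]
 [-0.0003  0.0012 -1.    ]] [-0.5214  0.584   0.3571  2.2007 -0.4803  0.4289  0.2306]
delta [0.0012, 0.0003, -0.0025, 0.0017, -0.0001, 0.0537]
```

Request:
{"op": "arm_command", "data": {"deltas": [0,0,0,0.002,0,0.025,0.1,0,0,0,0.002,0,0.045,0.1,0,0,0,0.002,0,0.051,0.1,0,0,0,0.002,0,0.053,0.1,0,0,0,0.002,0,0.054,0.1,0,0,0,0.002,0,0.054,0.1]}}

```text
t: 5.95
position: [0.5112, 0.0884, 0.0473]
ee_rot: [[-0.009, 1.0, 0.004], [1.0, 0.009, 0.001], [0.001, 0.004, -1.0]]
contact_force: [0.1, -0.1, -1.2]
gripper_width: 0.0223
```

Request:
{"op": "arm_command", "data": {"deltas": [0,0,0,0,0,0.001,0.1,0,0,0,0,0,0.002,0.1,0,0,0,0,0,0.003,0.1,0,0,0,0,0,0.003,0.1]}}

```text
t: 6.28
position: [0.5109, 0.0896, 0.0436]
ee_rot: [[-0.01, 1.0, 0.004], [1.0, 0.01, 0.001], [0.001, 0.004, -1.0]]
contact_force: [0.2, 0.7, 2.1]
gripper_width: 0.0222
```

Request:
{"op": "arm_command", "data": {"deltas": [0,0,0,0,0,0,0.5,0,0,0,0,0,0,0.6,0,0,0,0,0,0,0.6,0,0,0,0,0,0,0.6,0,0,0,0,0,-0.04,0.6,0,0,0,0,0,-0.08,0.6,0,0,0,0,0,-0.12,0.6,0,0,0,0,0,-0.12,0.6]}}

```text
t: 6.95
position: [0.5128, 0.0891, 0.1689]
ee_rot: [[-0.009, 1.0, 0.01], [1.0, 0.009, 0.003], [0.003, 0.01, -1.0]]
contact_force: [1.3, -0.7, -0.5]
gripper_width: 0.0515
```

```bash
python3 - <<'E'
from h import *
s=st();c=cap('wrist','w4');np.savez('w4.npz',**{k:np.array(c[k]) for k in c})
cap('scene','s4')
E
```

```text
6.95 [0.5128 0.0891 0.1689] [ 1.267  -0.6896 -0.4551] 0.05147139584138748
[[-0.009   0.9999  0.0104]
 [ 1.      0.009   0.0032]
 [ 0.0031  0.0104 -0.9999]] [-0.6209  0.481   0.4822  2.1539 -0.4038  0.5813  0.1632]
```

View pics/w4.png

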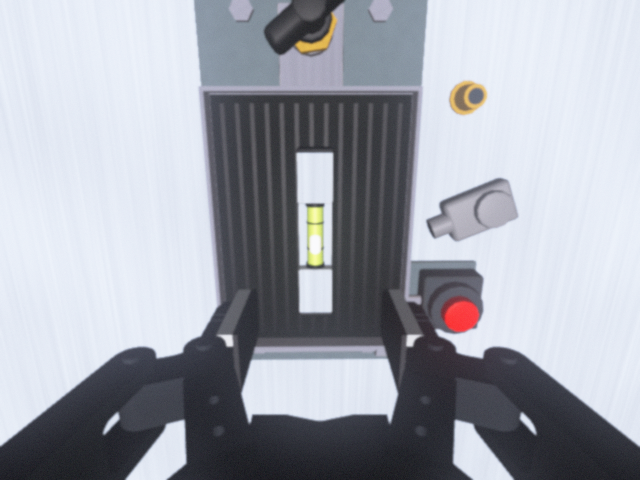

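Wrist view: the level lies on the mat centre in line with the tray, with the vial at (315,235). The white bubble at (315,244) is toward the hinge, so the foot end is low, as expected. Wing runs from about (280,40) to (330,0).

```bash
cat >> h.py <<'E'
def bubble(c,u,v0,v1,hw=2):
    "profile along image rows at column u"
    p=c['img'][v0:v1,u-hw:u+hw+1].mean(1);return p
E
python3 - <<'E'
from h import *
np.set_printoptions(precision=4,suppress=True)
c=dict(np.load('w4.npz'))
p=bubble(c,315,200,272);print(np.c_[np.arange(200,272),p].astype(int).tolist())
k=onplane(c,[(315,150),(315,313),(297,200),(333,200)],.063);print(k)
P=pts(c,np.argwhere(np.ones((480,640)))[:,::-1]);C=c['img'].reshape(-1,3).max(1)
t=(P[:,2]>.09)&(P[:,2]<.105)&(C<90)&(P[:,1]>.17);print('wing(part)',cv2.minAreaRect(P[t][:,:2].astype(np.float32)*1000))
go(.508,.224,.19,124)
E
```

```text
[[200, 239, 228, 221], [201, 236, 225, 220], [202, 220, 208, 202], [203, 165, 155, 152], [204, 108, 103, 101], [205, 90, 88, 87], [206, 97, 116, 112], [207, 122, 182, 175], [208, 150, 234, 228], [209, 164, 247, 242], [210, 167, 249, 245], [211, 166, 249, 244], [212, 168, 249, 245], [213, 165, 249, 245], [214, 166, 249, 245], [215, 166, 249, 245], [216, 165, 249, 245], [217, 165, 249, 245], [218, 165, 249, 245], [219, 164, 249, 245], [220, 164, 249, 244], [221, 160, 246, 241], [222, 143, 230, 222], [223, 121, 186, 179], [224, 125, 194, 186], [225, 148, 236, 229], [226, 160, 247, 242], [227, 163, 248, 245], [228, 163, 249, 245], [229, 162, 249, 244], [230, 162, 249, 245], [231, 162, 248, 244], [232, 161, 249, 244], [233, 165, 249, 244], [234, 190, 248, 245], [235, 230, 248, 247], [236, 247, 249, 248], [237, 251, 250, 249], [238, 251, 250, 250], [239, 252, 250, 250], [240, 252, 250, 249], [241, 252, 250, 250], [242, 252, 250, 250], [243, 252, 250, 250], [244, 252, 250, 250], [245, 252, 250, 250], [246, 252, 250, 250], [247, 252, 250, 250], [248, 252, 250, 250], [249, 252, 250, 250], [250, 252, 250, 249], [251, 251, 250, 250], [252, 249, 249, 249], [253, 236, 249, 247], [254, 201, 248, 245], [255, 166, 248, 244], [256, 158, 248, 244], [257, 156, 248, 244], [258, 155, 248, 244], [259, 155, 248, 244], [260, 155, 248, 244], [261, 156, 248, 244], [262, 153, 248, 243], [263, 150, 245, 240], [264, 134, 229, 220], [265, 105, 169, 159], [266, 83, 104, 100], [267, 85, 83, 82], [268, 115, 111, 108], [269, 172, 164, 161], [270, 219, 208, 202], [271, 234, 224, 219]]
[[0.5119 0.1479 0.063 ]
 [0.5126 0.0296 0.063 ]
 [0.4999 0.1147 0.063 ]
 [0.5243 0.1149 0.063 ]]
wing(part) ((503.4560546875, 217.61959838867188), (41.256370544433594, 14.863736152648926), 31.430967330932617)
delta [0.0059, 0.0052, -2.1535, 0.1343, -0.0012, -0.025]
```

Request:
{"op": "arm_command", "data": {"deltas": [0,0,-0.9,0.134,-0.001,-0.025,1,0,0,-0.9,0.134,-0.001,-0.025,1,0,0,-0.9,0.134,-0.001,-0.025,1,0,0,-0.9,0.134,-0.001,-0.025,1,0,0,-0.9,0.134,-0.001,-0.025,1,0,0,-0.9,0.134,-0.001,-0.025,1,0,0,-0.9,0.134,-0.001,-0.025,1,0,0,-0.9,0.134,-0.001,-0.025,1]}}

```text
t: 7.72
position: [0.507, 0.223, 0.1869]
ee_rot: [[-0.793, 0.609, 0.001], [0.609, 0.793, 0.0], [-0.0, 0.001, -1.0]]
contact_force: [0.2, -1.1, -0.9]
gripper_width: 0.0852
```

Request:
{"op": "arm_command", "data": {"deltas": [0,0,-0.9,0,0,0,1,0,0,-0.9,0,0,0,1,0,0,-0.9,0,0,0,1,0,0,-0.9,0,0,0,1,0,0,-0.9,0,0,0,1,0,0,-0.9,0,0,0,1,0,0,-0.9,0,0,0,1,0,0,-0.9,0,0,0,1]}}

```text
t: 8.38
position: [0.5073, 0.2227, 0.1872]
ee_rot: [[-0.971, -0.239, 0.001], [-0.239, 0.971, 0.001], [-0.001, 0.0, -1.0]]
contact_force: [0.4, -0.1, -0.5]
gripper_width: 0.0855
```

```bash
python3 - <<'E'
from h import *
s=st();go(.508,.224,.19,122)
E
```

```text
8.3833 [0.5073 0.2227 0.1872] [ 0.4197 -0.1381 -0.5167] 0.08547151585598181
[[-0.9709 -0.2394  0.0008]
 [-0.2394  0.9709  0.0006]
 [-0.0009  0.0004 -1.    ]] [-0.5065  0.452  -0.0133  2.0374  0.0093  0.6512  1.2867]
delta [0.0003, 0.001, -0.3167, -0.001, 0.0011, -0.0027]
```

Request:
{"op": "arm_command", "data": {"deltas": [0,0,-0.317,0,0.001,0,1,0,0,-0.317,0,0.001,0,1,0,0,-0.317,0,0.001,0,1,0,0,-0.317,0,0.001,0,1]}}

```text
t: 8.72
position: [0.5072, 0.2238, 0.1875]
ee_rot: [[-0.85, -0.526, 0.001], [-0.526, 0.85, 0.001], [-0.001, 0.0, -1.0]]
contact_force: [0.8, -0.2, -0.4]
gripper_width: 0.0853
```

```bash
python3 - <<'E'
from h import *
s=st();c=cap('wrist','w5')
P=pts(c,np.argwhere(np.ones((480,640)))[:,::-1]);C=c['img'].reshape(-1,3).max(1)
for lo in(.088,.093):
  t=(P[:,2]>lo)&(P[:,2]<.105)&(C<110)&(np.hypot(P[:,0]-.508,P[:,1]-.224)<.045);print('wing',t.sum(),cv2.minAreaRect(P[t][:,:2].astype(np.float32)*1000),P[t].mean(0))
go(.508,.224,.068,122)
E
```

```text
8.7167 [0.5072 0.2238 0.1875] [ 0.8074 -0.2047 -0.3758] 0.08532001473594236
[[-0.8504 -0.5262  0.0012]
 [-0.5262  0.8504  0.0008]
 [-0.0015  0.0001 -1.    ]] [-0.4438  0.4536 -0.1032  2.0326  0.0738  0.6573  1.5299]
wing 1671 ((507.3113708496094, 222.8448486328125), (54.253414154052734, 18.5365047454834), 45.70125961303711) [0.5061 0.222  0.0965]
wing 1618 ((507.4710998535156, 223.1543731689453), (54.1286506652832, 18.45932388305664), 31.31020164489746) [0.5065 0.2222 0.0967]
delta [-0.0, 0.0017, -0.008, -0.0005, -0.0002, 0.1197]
```

View pics/w5.png

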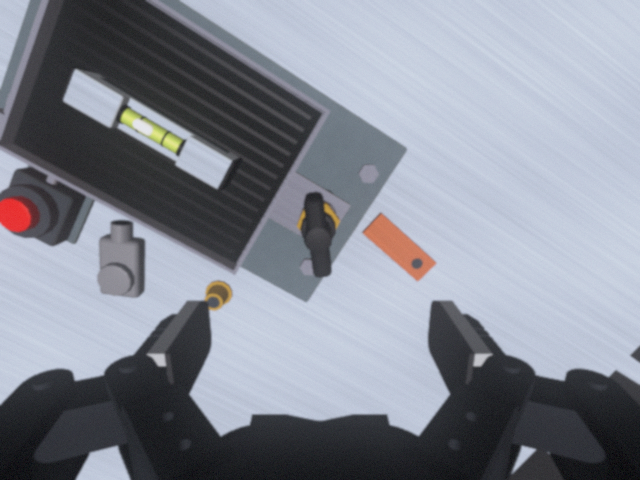

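Wrist view: the wing runs from (313,195) to (321,275), hub at (318,232), so the bar is at about 37.5°. I turn 5.5° more and go down on it.

Request:
{"op": "arm_command", "data": {"deltas": [0,0,-0.1,0,0,0.04,1,0,0,-0.1,0,0,0.08,1,0,0,-0.1,0,0,0.11,1,0,0,-0.1,0,0,0.119,1,0,0,-0.1,0,0,0.119,0.3,0,0,-0.1,0,0,0.119,0,0,0,-0.1,0,0,0.119,0,0,0,-0.1,0,0,0.119,0]}}

```text
t: 9.43
position: [0.5088, 0.2247, 0.0711]
ee_rot: [[-0.793, -0.609, 0.005], [-0.609, 0.793, 0.002], [-0.006, -0.002, -1.0]]
contact_force: [-0.0, 0.3, -0.3]
gripper_width: 0.0389
```

Request:
{"op": "arm_command", "data": {"deltas": [0,0,0,0,0,0,0,0,0,0,0,0,0,0,0,0,0,0,0,0,0]}}

```text
t: 9.68
position: [0.5096, 0.2244, 0.0723]
ee_rot: [[-0.793, -0.609, 0.007], [-0.609, 0.793, 0.002], [-0.007, -0.002, -1.0]]
contact_force: [-2.3, -3.0, 22.5]
gripper_width: 0.0119
```

```bash
python3 - <<'E'
from h import *
s=st();print(np.degrees(np.arctan2(s['ee_rot'][1][1],s['ee_rot'][0][1])),s['ft_torque'])
E
```

```text
9.6833 [0.5096 0.2244 0.0723] [-2.2645 -3.0119 22.5471] 0.011888090511295423
[[-0.793  -0.6092  0.0073]
 [-0.6092  0.793   0.0025]
 [-0.0073 -0.0025 -1.    ]] [-0.4551  0.6292 -0.091   2.1119  0.1422  0.3986  1.5663]
127.52872376431237 [-0.4309  0.4644 -0.0491]
```

Request:
{"op": "arm_command", "data": {"deltas": [0,0,0.1,0,0,-0.002,0,0,0,0.2,0,0,-0.003,0,0,0,0.3,0,0,-0.003,0,0,0,0.4,0,0,-0.003,0,0,0,0.5,0,0,-0.003,0,0,0,0.6,0,0,-0.003,0,0,0,0.7,0,0,-0.003,0,0,0,0.8,0,0,-0.003,0]}}

```text
t: 10.35
position: [0.5101, 0.2222, 0.0725]
ee_rot: [[-0.989, 0.151, 0.006], [0.151, 0.989, -0.0], [-0.006, 0.001, -1.0]]
contact_force: [8.6, -8.1, -15.3]
gripper_width: 0.0116
```

```bash
python3 - <<'E'
from h import *
s=st();print(np.degrees(np.arctan2(s['ee_rot'][1][1],s['ee_rot'][0][1])),s['ft_torque'])
E
```

```text
10.35 [0.5101 0.2222 0.0725] [  8.6149  -8.1065 -15.2774] 0.011614046772767485
[[-0.9886  0.1506  0.0064]
 [ 0.1506  0.9886 -0.0003]
 [-0.0063  0.0007 -1.    ]] [-0.5901  0.6326  0.1103  2.1204 -0.1629  0.3908  1.0691]
81.33738081598923 [-1.756  -1.813   0.1987]
```

Request:
{"op": "arm_command", "data": {"deltas": [0,0,0.1,-0.001,-0.001,0.001,0,0,0,0.2,-0.001,-0.001,0.001,0,0,0,0.3,-0.001,-0.001,0.001,0,0,0,0.4,-0.001,-0.001,0.001,0,0,0,0.5,-0.001,-0.001,0.001,0,0,0,0.6,-0.001,-0.001,0.001,0,0,0,0.7,-0.001,-0.001,0.001,0,0,0,0.8,-0.001,-0.001,0.001,0]}}

```text
t: 11.02
position: [0.509, 0.2202, 0.0724]
ee_rot: [[-0.581, 0.814, 0.004], [0.814, 0.581, -0.001], [-0.003, 0.002, -1.0]]
contact_force: [-1.1, -10.7, 4.9]
gripper_width: 0.0119
```

Request:
{"op": "arm_command", "data": {"deltas": [0,0,0.1,0,0,0,0,0,0,0.2,0,0,0,0,0,0,0.28,0,0,0,0,0,0,0.28,0,0,0,0,0,0,0.28,0,0,0,0]}}

```text
t: 11.43
position: [0.5082, 0.2198, 0.0723]
ee_rot: [[-0.337, 0.942, 0.002], [0.942, 0.337, -0.001], [-0.002, 0.002, -1.0]]
contact_force: [-2.5, -12.2, 8.4]
gripper_width: 0.0116
```

```bash
python3 - <<'E'
from h import *
s=st();print(np.degrees(np.arctan2(s['ee_rot'][1][1],s['ee_rot'][0][1])),s['ft_torque'])
c=cap('wrist','w6')
E
```

```text
11.4333 [0.5082 0.2198 0.0723] [ -2.4989 -12.2078   8.3661] 0.011555435950629592
[[-0.3365  0.9417  0.0024]
 [ 0.9417  0.3365 -0.0014]
 [-0.0021  0.0018 -1.    ]] [-0.7675  0.6643  0.3818  2.135  -0.5658  0.4382  0.4034]
19.666266647109587 [-2.8798  0.541  -0.085 ]
```

View pics/w6.png

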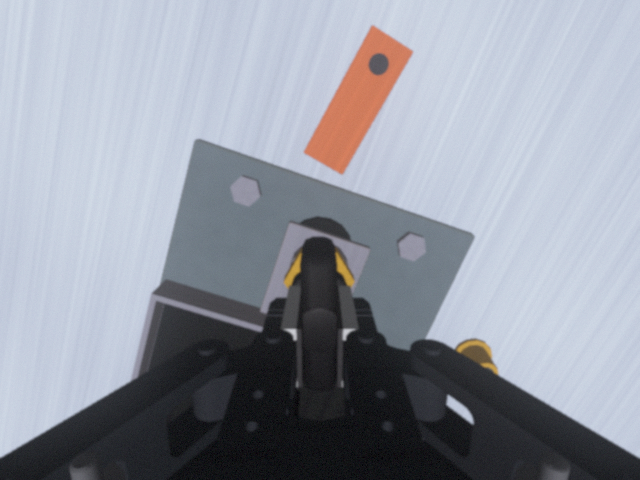

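The knob turned with the grip (bar up the image from (318,245) to (320,400), still between the pads). I release it and go over the level with the jaws along it to read the bubble close up.

Request:
{"op": "arm_command", "data": {"deltas": [0,0,0,0,0,0,0.8,0,0,0,0,0,0,0.8,0,0,0,0,0,0,0.8,0,0,0,0,0,0,0.8,0,0,0,0,0,-0.04,0.8,0,0,0,0,0,-0.07,0.8,0,0,0,0,0,-0.09,0.8,0,0,0,0,0,-0.09,0.8]}}

```text
t: 12.15
position: [0.5102, 0.224, 0.165]
ee_rot: [[-0.34, 0.94, 0.008], [0.94, 0.34, 0.004], [0.001, 0.009, -1.0]]
contact_force: [-0.2, 1.1, -0.2]
gripper_width: 0.068
```

```bash
python3 - <<'E'
from h import *
s=st();go(.512,.089,.13,90.6)
E
```

```text
12.15 [0.5102 0.224  0.165 ] [-0.1636  1.1144 -0.1578] 0.06803155943990472
[[-0.3403  0.9403  0.0077]
 [ 0.9403  0.3403  0.0042]
 [ 0.0013  0.0087 -1.    ]] [-0.8778  0.5358  0.5302  2.0781 -0.4542  0.6311  0.3095]
delta [0.0083, 0.0042, -1.234, -0.1276, -0.0446, 0.0345]
```

Request:
{"op": "arm_command", "data": {"deltas": [0.008,0.004,-1.234,-0.128,-0.045,0,0.8,0.008,0.004,-1.234,-0.128,-0.045,0,0.8,0.008,0.004,-1.234,-0.128,-0.045,0,0.8,0.008,0.004,-1.234,-0.128,-0.045,0.034,0.8,0.008,0.004,-1.234,-0.128,-0.045,0.034,0.8,0.008,0.004,-1.234,-0.128,-0.045,0.034,0.8,0.008,0.004,-1.234,-0.128,-0.045,0.034,0.8,0.008,0.004,-1.234,-0.128,-0.045,0.034,0.8]}}

```text
t: 12.82
position: [0.5095, 0.0874, 0.1266]
ee_rot: [[-0.976, 0.216, -0.004], [0.216, 0.976, -0.001], [0.004, -0.002, -1.0]]
contact_force: [-0.9, 0.1, -0.4]
gripper_width: 0.0683
```

```bash
python3 - <<'E'
from h import *
s=st();go(.512,.089,.085,90.6)
E
```

```text
12.8167 [0.5095 0.0874 0.1266] [-0.8989  0.1047 -0.3781] 0.06825605370132234
[[-0.9764  0.2161 -0.0044]
 [ 0.2161  0.9764 -0.0013]
 [ 0.004  -0.0022 -1.    ]] [-0.3996  0.5169  0.1695  2.1713 -0.1843  0.4711  1.2662]
delta [-0.0018, -0.0042, -0.2283, -0.0022, 0.0021, 0.0416]
```

Request:
{"op": "arm_command", "data": {"deltas": [-0.002,-0.004,-0.228,-0.002,0.002,0.02,0.8,-0.002,-0.004,-0.228,-0.002,0.002,0.042,0.8,-0.002,-0.004,-0.228,-0.002,0.002,0.042,0.8,-0.002,-0.004,-0.228,-0.002,0.002,0.042,0.8,-0.002,-0.004,-0.228,-0.002,0.002,0.042,0.8]}}

```text
t: 13.23
position: [0.512, 0.0888, 0.0855]
ee_rot: [[-1.0, -0.001, 0.0], [-0.001, 1.0, -0.0], [-0.0, -0.0, -1.0]]
contact_force: [0.5, -0.1, 0.8]
gripper_width: 0.0685
```

```bash
python3 - <<'E'
from h import *
s=st();c=cap('wrist','w7');np.savez('w7.npz',**{k:np.array(c[k]) for k in c})
E
```

```text
13.2333 [0.512  0.0888 0.0855] [ 0.4663 -0.0508  0.8008] 0.06849830843059981
[[-1.     -0.0005  0.0001]
 [-0.0005  1.     -0.0001]
 [-0.0001 -0.0001 -1.    ]] [-0.3401  0.5844  0.0848  2.191  -0.129   0.3706  1.4224]
```

View pics/w7.png

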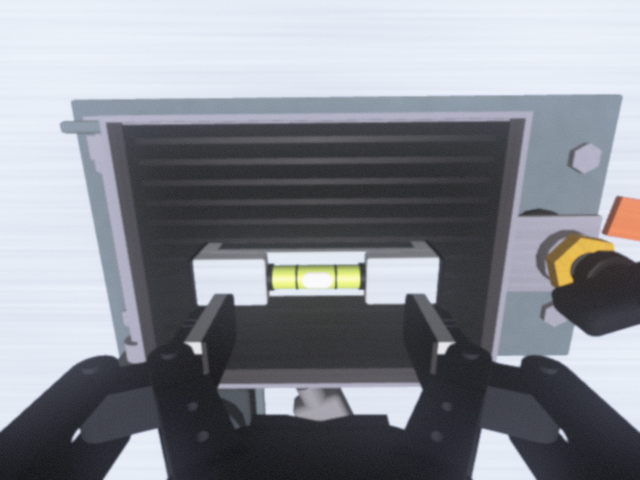

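Wrist view: the vial is at (317,278), lines at about 297 and 336, and the bubble lies between them at about 302–333. Getting the exact offset.

```bash
cat >> h.py <<'E'
def bub(c):
    im=c['img'].astype(int);g=im[...,1]-im[...,0]
    m=((g>50)&(im[...,1]>120)).astype(np.uint8);m[:, :220]=0;m[:,420:]=0
    vs=np.where(m.sum(1)>30)[0];v0=int(vs.min()+vs.max())//2
    B=im[v0-3:v0+4,:,0].mean(0);G=im[v0-6:v0+7,:,1].mean(0)
    u=np.where(m[vs.min():vs.max()+1].sum(0)>3)[0];a,b=u.min(),u.max()
    w=np.where(B[a:b]>210)[0]+a
    top=vs.min()+2;L=im[vs.min()+2:vs.min()+6,:,1].mean(0)
    l=a+10+np.argmin(L[a+10:(a+b)//2-4]);r=(a+b)//2+4+np.argmin(L[(a+b)//2+4:b-10])
    s=(r-l)/19;print('vial',a,b,'row',v0,'lines',l,r,'bubble',w.min(),w.max(),'px/mm',s,'offset mm toward foot',((w.min()+w.max())/2-(l+r)/2)/s)
    return v0
E
python3 - <<'E'
from h import *
c=dict(np.load('w7.npz'));v=bub(c)
print(c['img'][v,262:372].astype(int)[:,0].tolist());print(c['img'][v-8:v+9:8,262:372,1].astype(int).tolist())
E
```

```text
vial 272 360 row 276 lines 296 335 bubble 304 329 px/mm 2.0526315789473686 offset mm toward foot 0.4871794871794871
[240, 236, 223, 188, 135, 95, 86, 84, 85, 94, 121, 147, 160, 159, 160, 163, 164, 160, 163, 162, 164, 162, 161, 164, 160, 164, 164, 164, 163, 161, 165, 157, 146, 123, 106, 127, 151, 160, 164, 169, 178, 206, 233, 243, 247, 248, 248, 250, 249, 249, 250, 250, 250, 249, 250, 249, 250, 250, 250, 250, 250, 250, 250, 250, 249, 248, 246, 239, 221, 190, 173, 163, 142, 116, 111, 140, 159, 169, 167, 168, 169, 170, 170, 167, 169, 167, 168, 171, 170, 168, 166, 169, 171, 168, 164, 167, 162, 142, 106, 87, 88, 88, 92, 118, 167, 218, 232, 237, 239, 240]
[[234, 227, 210, 167, 116, 81, 65, 58, 66, 74, 104, 143, 171, 177, 176, 177, 178, 177, 180, 181, 180, 178, 179, 178, 183, 179, 180, 178, 179, 182, 179, 180, 163, 133, 98, 112, 150, 174, 179, 181, 183, 183, 180, 180, 184, 183, 183, 182, 180, 184, 185, 183, 186, 184, 183, 181, 183, 189, 184, 186, 187, 186, 185, 185, 186, 186, 186, 187, 187, 186, 183, 167, 134, 100, 117, 155, 179, 184, 188, 190, 187, 188, 189, 187, 188, 191, 187, 189, 190, 1
[... 487 characters left out ...]
249, 249, 249, 250, 249, 249, 250, 249, 249, 250, 250, 249, 249, 250, 250, 249, 249, 249, 246, 227, 156, 95, 85, 83, 88, 113, 161, 209, 224, 228, 229, 230], [230, 227, 221, 194, 141, 94, 76, 70, 76, 104, 170, 225, 242, 245, 244, 245, 245, 245, 245, 245, 245, 245, 245, 245, 245, 245, 245, 245, 245, 245, 244, 241, 230, 184, 135, 163, 218, 239, 244, 244, 245, 247, 249, 250, 250, 250, 250, 250, 250, 251, 250, 251, 250, 251, 250, 250, 250, 251, 250, 250, 251, 251, 250, 250, 251, 250, 250, 249, 246, 244, 243, 238, 216, 153, 144, 202, 234, 242, 243, 244, 243, 243, 243, 244, 242, 243, 243, 242, 243, 243, 243, 244, 243, 243, 242, 242, 236, 209, 140, 80, 64, 69, 76, 118, 172, 214, 227, 228, 231, 231]]
```

Bubble is 0.45 mm toward the foot, well inside the 2.5 mm margin. Now I press down with the open fingertips on the two top faces.

Request:
{"op": "arm_command", "data": {"deltas": [0,0,0,0,0,0.01,0.8,0,0,0,0,0,0.018,0.8,0,0,0,0,0,0.022,0.8,0,0,0,0,0,0.023,0.8,0,0,0,0,0,0.024,0.8,0,0,0,0,0,0.024,0.8]}}

```text
t: 13.78
position: [0.5119, 0.0888, 0.061]
ee_rot: [[-1.0, -0.004, 0.0], [-0.004, 1.0, -0.0], [-0.0, -0.0, -1.0]]
contact_force: [-0.1, 0.1, 0.2]
gripper_width: 0.0687
```

Request:
{"op": "arm_command", "data": {"deltas": [0,0,0.01,0,0,0.002,0.8,0,0,0.01,0,0,0.003,0.8,0,0,0.01,0,0,0.004,0.8,0,0,0.01,0,0,0.004,0.8]}}

```text
t: 14.12
position: [0.512, 0.0888, 0.0571]
ee_rot: [[-1.0, 0.006, 0.001], [0.006, 1.0, -0.0], [-0.001, -0.0, -1.0]]
contact_force: [-0.1, 0.9, 0.6]
gripper_width: 0.0686
```

Request:
{"op": "arm_command", "data": {"deltas": [0,0,-0.015,0,0,0.001,0.8,0,0,-0.015,0,0,0.002,0.8,0,0,-0.015,0,0,0.002,0.8]}}

```text
t: 14.37
position: [0.5125, 0.0889, 0.0568]
ee_rot: [[-1.0, -0.009, 0.002], [-0.009, 1.0, 0.001], [-0.002, 0.001, -1.0]]
contact_force: [-4.0, -0.2, 23.4]
gripper_width: 0.0685
```

Request:
{"op": "arm_command", "data": {"deltas": [0,0,0,0,0,-0.001,0.8,0,0,0,0,0,-0.001,0.8,0,0,0,0,0,-0.001,0.8]}}

```text
t: 14.62
position: [0.5124, 0.0889, 0.0569]
ee_rot: [[-1.0, -0.009, 0.002], [-0.009, 1.0, 0.0], [-0.002, 0.0, -1.0]]
contact_force: [-0.6, -0.1, 12.6]
gripper_width: 0.0681
```

```bash
python3 - <<'E'
from h import *
s=st();print(s['ft_torque']);c=cap('wrist','w8');np.savez('w8.npz',**{k:np.array(c[k]) for k in c});bub(c)
E
```

```text
14.6167 [0.5124 0.0889 0.0569] [-0.6333 -0.0801 12.5651] 0.06813576512657173
[[-1.     -0.0094  0.0018]
 [-0.0094  1.      0.0003]
 [-0.0018  0.0002 -1.    ]] [-0.3273  0.6353  0.0671  2.2045 -0.1327  0.3037  1.4335]
[ 0.13    0.3374 -0.0047]
vial 263 367 row 302 lines 292 338 bubble 301 331 px/mm 2.4210526315789473 offset mm toward foot 0.41304347826086957
```

View pics/w8.png

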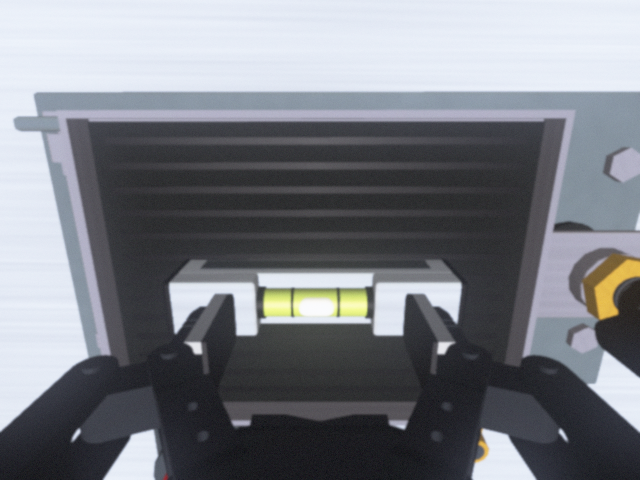

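Wrist view: fingertips rest on both top faces either side of the vial, and the bubble (301–331) is centred between lines 292 and 338. I ease the push to about 10 N and let it settle.

Request:
{"op": "arm_command", "data": {"deltas": [0,0,0,0,0,-0.0002,0.8,0,0,0,0,0,-0.0002,0.8,0,0,0,0,0,-0.0002,0.8,0,0,0,0,0,-0.0002,0.8,0,0,0,0,0,-0.0002,0.8,0,0,0,0,0,-0.0002,0.8,0,0,0,0,0,-0.0002,0.8,0,0,0,0,0,-0.0002,0.8]}}

```text
t: 15.33
position: [0.5124, 0.0889, 0.0569]
ee_rot: [[-1.0, -0.009, 0.002], [-0.009, 1.0, 0.0], [-0.002, 0.0, -1.0]]
contact_force: [-0.6, 0.1, 9.6]
gripper_width: 0.0683
```

```bash
python3 - <<'E'
from h import *
s=st();c=cap('wrist');bub(c)
f=[]
for i in range(6): cap('wrist');f.append(ctrl.sense()['contact_force'][2])
print(f);bub(cap('wrist'))
if 6.5<np.mean(f)<13: print('ok to hand in')
E
```

```text
15.3333 [0.5124 0.0889 0.0569] [-0.6329  0.1493  9.5736] 0.06833714547590605
[[-1.     -0.0094  0.0015]
 [-0.0094  1.      0.0002]
 [-0.0015  0.0002 -1.    ]] [-0.3274  0.6353  0.0671  2.2044 -0.1326  0.304   1.4335]
vial 263 367 row 302 lines 292 338 bubble 301 331 px/mm 2.4210526315789473 offset mm toward foot 0.41304347826086957
[np.float64(10.197223475251095), np.float64(11.004361783379338), np.float64(9.786198566041287), np.float64(10.008284413262908), np.float64(9.446387443792824), np.float64(9.725711081438693)]
vial 263 367 row 302 lines 292 338 bubble 301 331 px/mm 2.4210526315789473 offset mm toward foot 0.41304347826086957
ok to hand in
```

```bash
python3 -c "
from rig import ctrl
print(ctrl.hand_in())"
```

```text
the job is handed in; nothing more can be done
None
```

The level is on the tray's mat, in line with the tray. I turned the foot's wing knob about 1.88 rad (108°) clockwise, and the arm is now holding the level down with the bubble centred. I handed the job in at about 15.7 s, and it reports no verdict.

- **Bubble:** it sits about 0.4 mm towards the foot from centre, clear of both lines. That reading did not change while pressing.
- **Push:** steady at 9.4–11.0 N, about a kilo, with one fingertip on each of the level's top faces. For about a quarter of a second, as the fingers first touched, it reached 23 N before I eased it off.
- **Release button and loose parts:** I touched none of them. I did not take a last wide picture to confirm that.
- **Disagreement:** the cameras differed on the knob's starting angle (31–46°). I took 37.5° from the close-up, and the fingers gripped the knob and turned it without trouble.

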